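Nest the slim tapered parts cup

TASK

Tidy the empty grey parts cups: pick up the tall cup that tapers to a narrow foot and nest it upright, all the way down, inside the low wide-mouthed cup. Lower it in rather than dropping it, and leave the wide cup and the tall straight-sided cup standing where they are.

Things in the scene. Friction and masses are not known exactly. Their poses are not given: they have to be found in the camera images.
- slim_cup: The cup to move: empty, open-topped, grey plastic, round, 100 mm tall, about 60 g. Foot 40 mm across, walls widening evenly to 55 mm at 78 mm height, then a plain upright collar 59 mm across from 81 mm up to the rim at 100 mm (the place to grip, across the collar from above). Wall 3 mm, bottom 4 mm thick. Origin: centre of the underside of the foot; z points up to the mouth.
- wide_cup: The cup that receives it: empty, open-topped, grey plastic, round, 68 mm tall, about 250 g. Foot 55 mm across, walls widening to a 77 mm collar. Wall 3 mm; the inside is about 50 mm across at its floor (4 mm above the underside) and 71 mm across at the mouth (68 mm up). Origin: centre of the underside; z points up. When nested, the slim cup's foot stands on this floor and its collar stands clear above the wide cup's rim (collar from 85 to 104 mm above the bench).
- straight_cup: A look-alike to leave alone: empty, open-topped, grey plastic, round, 100 mm tall, with the same 59 mm collar but straight sides, 57 mm across right down to its foot; it does not fit into the wide cup. Origin: centre of the underside; z up.
Things that resemble listed ones, but are neither listed nor needed, are in the scene too. What is shaped like the slim_cup but yellow is not meant.

How it is judged:
On the way:
1. the slim cup is lowered deep into the wide cup while still held (z of slim_cup in the frame of wide_cup below 0.03 m and horizontal distance between slim_cup and wide_cup below 0.015 m and contact force between the fingers and slim_cup above 0.5 N), for 0.1 s.
At the end, for the whole second after the job is handed in: The slim cup stands upright (within 10 degrees) in the wide cup, at rest, its underside less than 14 mm above the wide cup's underside, centres within 12 mm; the wide and straight-sided cups stand upright on the bench within 40 mm of where they began (z of slim_cup in the frame of wide_cup below 0.014 m and horizontal distance between slim_cup and wide_cup below 0.012 m and angle between each of slim_cup, wide_cup, straight_cup's own z axis and vertical below 0.18 rad and height (world z) of wide_cup below 0.01 m and distance of each of wide_cup, straight_cup from where it was at the start of the episode below 0.04 m and linear speed of slim_cup below 0.02 m/s); the robot touches nothing.
It fails at once if the straight-sided cup is knocked over or carried off (angle between straight_cup's own z axis and vertical above 0.5 rad or distance of straight_cup from where it was at the start of the episode above 0.08 m).
It also fails if it takes over 38 s, if anything falls off the work surface, if the arm or the gripper's body presses on something with over 40 N, if the wrist force passes 120 N, or if a joint passes its speed limit or range.

ROBOT

A 6-joint arm with a two-finger parallel gripper is mounted at the origin on a cart in front of the work surface, level with it; the furniture and walls round the work are solid. World frame = base frame: x ahead of the robot, y to its left, z up, the work surface at z = 0. Lengths are in m, angles in rad, forces in N, time in s.
With the tool pointing down it reaches from about 0.25 to 0.725 m from the base axis. Payload 4 kg.
Tool frame: the origin (TCP) lies midway between the tips of the shut fingers; the grasp point (between the pads) lies 19 mm behind it; y points along the fingers, x is the direction in which the jaws open and shut, and the axes are right-handed (so a half turn about y gives the same grasp; the last joint's range is limited). The gripper opens to 85 mm and grips with 20 to 120 N. Pads are 22 mm wide; open, the fingers measure 114 mm over their backs; the gripper's body (76 mm by 85 mm) begins 54 mm behind the grasp point. The pads swing forward as they close: fully open they stand 13 mm farther back than shut.
Start: joints at [1.291, 0.241, 0.005, 1.335, 0, 1.571], TCP at [0.138, 0.481, 0.21] pointing down, gripper open.
Joint ranges: [-2.72, 2.72], [-1.05, 1.87], [-1.09, 1.28], [-1.99, 2.15], [-1.42, 1.44], [-3.14, 3.14]. Speed limits (rad/s): [2.79, 2.79, 3.14, 3.14, 3.14, 3.14].

INTERFACE

Orientations are given as a unit quaternion [x, y, z, w].
In Python, from workcell import bot gives the robot as it stands. The module is installed in compiled form; this text tells all that it offers.
- The arm moves only by the shell command python3 -m inch 'ROWS'. ROWS is text: rows parted by semicolons, each of 7 numbers parted by spaces: the turn, a rotation vector about the tool's x, y, z in degrees, then the shift along the tool's x, y, z in mm, then the closure, from 0 (fully open) to 1 (shut). In form: ax ay az dx dy dz fingers; .... A call has 1 to 12 rows; each row shifts and turns the commanded pose from where the row before left it, along the tool's axes as they then stand; what a row does not reach is not made up. A row lasts 1/8 s, in which the tool goes at most 62.5 mm and 10.7 degrees, less where a joint would pass 70% of its speed; a pose out of reach is approached as far as the arm can. A call with a gripper value outside its range is refused whole. The fingers move at their own pace and stop on an object; the grip force is fixed at half the most. Time passes only in rows, so rows that do not move let the fingers close. It gives the time, the measured TCP pose, the force and the opening at its end, in the units of the state.
- bot.get_obs(): the state, without advancing time (a new reading comes with each control period).
- bot.camera(name): name is "scene" or "top" or "wrist"; returns a dict with "color" (400x640x3 uint8, blue, green, red), "fx", "fy", "cx", "cy" (pixels), "extrinsics" (4x4, takes a point from world to camera coordinates). Camera axes: x right, y up, looking along -z (the intrinsics and any distortion apply to the point x, -y, -z); pixel columns grow to the right and rows downward; lengths in m; the calibration is good to about 2 mm. A picture is of the moment at which its call begins. There is no depth.
- bot.job_done(): hands the job in, once; it reports no verdict.
Trained networks look in the newest picture that a camera, given by its name, has taken for a name from the list of things; names that differ only in an ending like _2 or _b are one class to them, and where a whole thing is asked for, a point or a joint stands for the part that bears it (a point fixed in the world has none). Each returns a list of dicts, best first, with "conf" (0 to 1); they miss things now and then, are a little off and sometimes report something else, mostly with a low value. They report only what shows in the picture. A call takes as long as a camera call. They do not tell look-alikes from the thing itself.
- bot.look_for(name, camera): "extent" ([left, top, right, bottom] in pixels, round what is visible of it).
- bot.cut_out(name, camera): "region" (400x640 bool, what is visible of it) and "extent" ([left, top, right, bottom] in pixels, round what is visible of it).
- bot.spot_point(name, camera): "point" ([column, row] in pixels: a listed point, or the origin of a listed thing).
The state is a dict: "clock": time; "joint_pos": joint angles; "joint_vel": joint speeds; "tau": joint torques, N m; "eef_pos": TCP position; "tool_rot": TCP orientation; "ft_force": force on the tool from outside, world axes, zero at the start; "ft_torque": the same for the moment, N m; "grip_width": finger opening in m.
Only numpy, scipy, OpenCV 4.12 (cv2) and the standard library are available. Lean on these libraries where they do the work, as an engineer would, in place of code of your own. Each camera call takes 0.05 s, during which the arm holds its last target.

## Working session

There is one attempt and no reset: what is moved stays moved. The work goes in short steps, Python scripts to look and compute and a shell command to move; the robot and the scene stay as the last step left them, time stands still between calls to the robot, and variables do not carry over. Pictures are saved under pics/ and viewed, and the job is handed in when it is done.

```bash
mkdir -p pics; python3 - <<'E'
from workcell import bot
import cv2,numpy as np
o=bot.get_obs();print({k:np.round(v,3) for k,v in o.items()})
for c in("scene","top"):
    im=bot.camera(c);cv2.imwrite(f"pics/{c}0.png",im["color"]);print(c,im["fx"],im["fy"],im["cx"],im["cy"],np.round(im["extrinsics"],4).tolist())
    for n in("slim_cup","wide_cup","straight_cup"):
        print(n,[(np.round(d["extent"]).tolist(),round(d["conf"],2)) for d in bot.look_for(n,c)],[(np.round(d["point"]).tolist(),round(d["conf"],2)) for d in bot.spot_point(n,c)])
E
```

```text
{'clock': np.float64(0.0), 'joint_pos': array([ 1.291,  0.241,  0.004,  1.335, -0.   ,  1.571]), 'joint_vel': array([-0.   , -0.   ,  0.001,  0.   ,  0.001,  0.   ]), 'tau': array([ 1.0000e-03, -3.7232e+01,  2.5241e+01,  1.7000e-02,  0.0000e+00,
       -0.0000e+00]), 'eef_pos': array([0.138, 0.48 , 0.209]), 'tool_rot': array([ 0.565,  0.425, -0.426, -0.564]), 'ft_force': array([-0.607, -0.091, -1.019]), 'ft_torque': array([0.037, 0.059, 0.045]), 'grip_width': np.float64(0.085)}
scene 379.552781156574 379.552781156574 322.0099924000028 195.2631612107526 [[-0.7555, 0.6549, 0.0169, 0.394], [-0.4922, -0.5844, 0.6451, 0.2477], [0.4324, 0.4791, 0.7639, -1.1163], [0.0, 0.0, 0.0, 1.0]]
slim_cup [([278.0, 121.0, 306.0, 163.0], 0.73)] [([292.0, 156.0], 0.61), ([330.0, 150.0], 0.59)]
wide_cup [([262.0, 178.0, 302.0, 222.0], 0.87)] [([282.0, 211.0], 0.83)]
straight_cup [([364.0, 182.0, 395.0, 229.0], 0.89)] []
top 382.75699244676304 382.75699244676304 317.65623816338217 197.64890684744657 [[-0.0119, -0.9992, -0.0378, 0.0183], [0.994, -0.0159, 0.1082, -0.5179], [-0.1087, -0.0363, 0.9934, -0.8294], [0.0, 0.0, 0.0, 1.0]]
slim_cup [([366.0, 240.0, 395.0, 269.0], 0.92), ([378.0, 191.0, 410.0, 219.0], 0.67)] [([388.0, 208.0], 0.83), ([375.0, 252.0], 0.55)]
wide_cup [([318.0, 131.0, 355.0, 171.0], 0.58)] [([334.0, 158.0], 0.64)]
straight_cup [([254.0, 202.0, 286.0, 226.0], 0.95)] []
```

View pics/scene0.png

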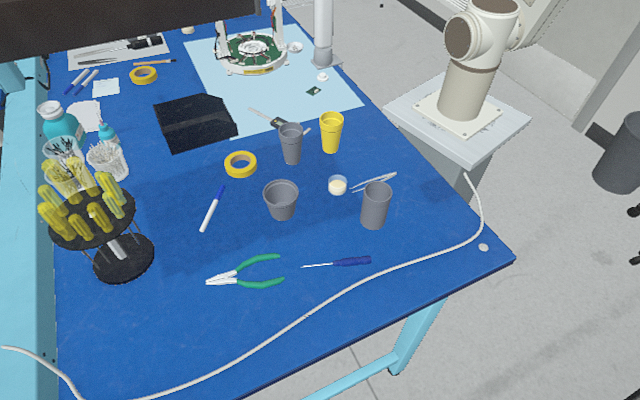

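View pics/top0.png

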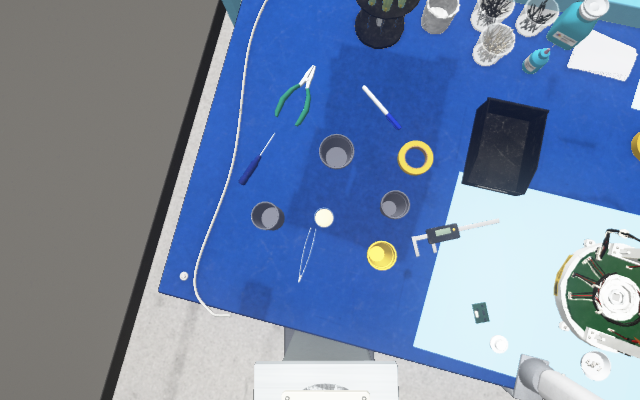

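```bash
python3 - <<'E'
import cv2
a=cv2.imread("pics/scene0.png")[100:250,230:430];cv2.imwrite("pics/s_crop.png",cv2.resize(a,None,fx=4,fy=4,interpolation=cv2.INTER_CUBIC))
a=cv2.imread("pics/top0.png")[120:280,240:430];cv2.imwrite("pics/t_crop.png",cv2.resize(a,None,fx=3.7,fy=3.7,interpolation=cv2.INTER_CUBIC))
E
```

```text
(no output)
```

View pics/s_crop.png

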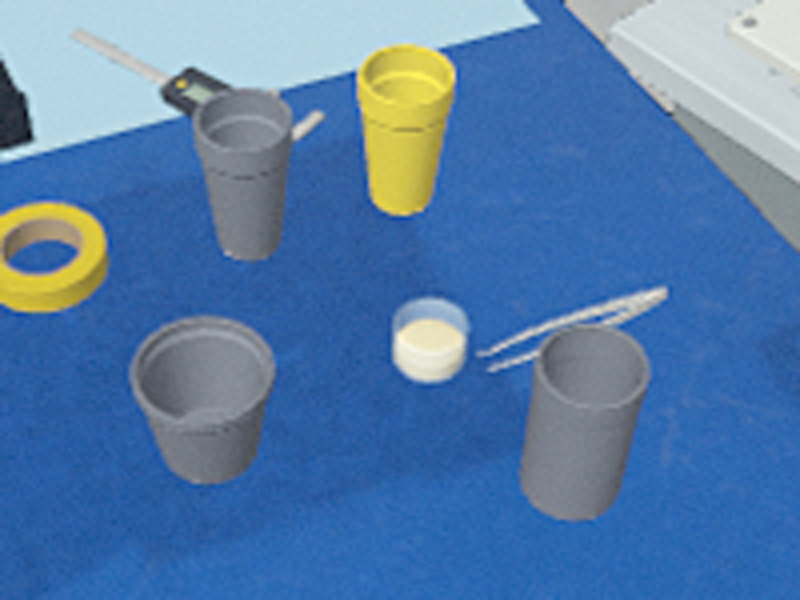

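View pics/t_crop.png

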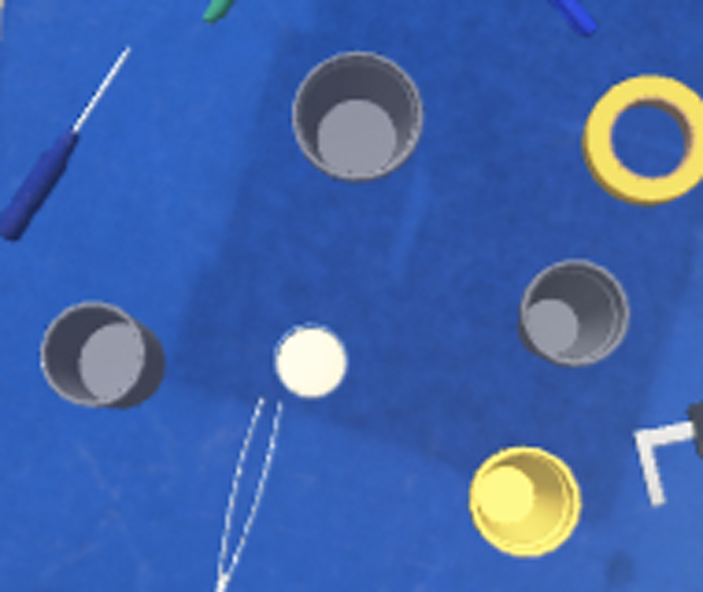

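The candidates for the slim cup, with scene / top pixels:
- Grey tapered cup at (292,140) / (395,205). It has a narrow foot and a collar, so this is the one I want.
- Yellow look-alike at (332,130) / (382,255).
- Straight-sided grey cup at (377,205) / (267,215).

The wide cup is at (281,200) / (336,152). The crops confirm the choice. Next I'll fit cup models to the masks to get positions.

```bash
cat >h.py <<'E'
import numpy as np,cv2
from scipy.optimize import minimize
def proj(im,P):
    E=np.array(im["extrinsics"]);c=np.c_[P,np.ones(len(P))]@E.T
    return np.c_[im["fx"]*c[:,0]/-c[:,2]+im["cx"],im["fy"]*-c[:,1]/-c[:,2]+im["cy"]]
def plane(im,px,z):
    E=np.array(im["extrinsics"]);R=E[:3,:3];C=-R.T@E[:3,3]
    d=R.T@np.array([(px[0]-im["cx"])/im["fx"],-(px[1]-im["cy"])/im["fy"],-1]);return C+d*(z-C[2])/d[2]
PROF={"slim_cup":[(0,20),(78,27.5),(81,29.5),(100,29.5)],"wide_cup":[(0,27.5),(50,38.5),(68,38.5)],"straight_cup":[(0,28.5),(81,29.5),(100,29.5)]}
def sil(im,n,x,y,z0=0,S=8):
    t=np.linspace(0,2*np.pi,48)
    P=np.vstack([np.c_[x+r/1e3*np.cos(t),y+r/1e3*np.sin(t),0*t+z0+z/1e3] for z,r in PROF[n]])
    u=proj(im,P);m=np.zeros((400,640),np.uint8)
    for i in range(len(PROF[n])-1):
        h=cv2.convexHull(np.round(u[48*i:48*i+96]*16).astype(np.int32));cv2.fillConvexPoly(m,h,1,shift=4)
    return m
def fit(im,n,reg,x0,z0=0):
    reg=reg.astype(np.float32);
    R=cv2.GaussianBlur(reg,(0,0),1)
    f=lambda p:((cv2.GaussianBlur(sil(im,n,*p,z0).astype(np.float32),(0,0),1)-R)**2).sum()
    r=minimize(f,x0,method="Nelder-Mead",options=dict(initial_simplex=[x0,[x0[0]+.015,x0[1]],[x0[0],x0[1]+.015]],xatol=1e-4,fatol=.01))
    return r.x,r.fun,reg.sum()
E
python3 - <<'E'
from workcell import bot
from h import *
g={"slim_cup":{"top":(395,204),"scene":(292,142)},"wide_cup":{"top":(336,152),"scene":(281,200)},"straight_cup":{"top":(267,215),"scene":(377,205)}}
for c in("scene","top"):
    im=bot.camera(c);print("tcp px",proj(im,np.array([[.138,.48,.21],[0,0,0]])).round())
    for n in g:
        p=g[n][c];
        best=None
        for d in sum([bot.cut_out(k,c) for k in g],[]):
            if d["region"][p[1]-4:p[1]+5,p[0]-4:p[0]+5].mean()>.5 and (best is None or d["conf"]>best["conf"]):best=d
        x0=plane(im,p,.06)[:2]
        if best is None: print(c,n,"none",x0);continue
        x,f,a=fit(im,n,best["region"],x0);print(c,n,x.round(4),round(f,1),a,round(best["conf"],2))
E
```

```text
tcp px [[668. 175.]
 [456. 111.]]
scene slim_cup [ 0.4911 -0.1499] 22.5 814.0 0.95
scene wide_cup [ 0.6141 -0.0313] 26.1 1157.0 0.97
scene straight_cup [0.4747 0.1187] 9.8 1286.0 0.8
tcp px [[ 42. 412.]
 [326. 437.]]
top slim_cup [ 0.4951 -0.1495] 13.9 685.0 0.6
top wide_cup [ 0.6159 -0.0319] 57.0 923.0 0.76
top straight_cup [0.4761 0.1187] 2.4 818.0 0.94
```

```bash
python3 - <<'E'
from workcell import bot
import numpy as np
from scipy.spatial.transform import Rotation as R
o=bot.get_obs();r=R.from_quat(o["tool_rot"]);print(r.as_matrix().round(3).T)
d=np.array([.493,-.150,.22])-o["eef_pos"];print(r.inv().apply(d)*1000)
E
```

```text
[[ 0.276  0.961 -0.   ]
 [-0.    -0.    -1.   ]
 [-0.961  0.276  0.   ]]
[-508.0116175   -10.10589761 -515.24409241]
```

```bash
python3 -m inch '0 9 0 0 0 0 0;0 9 0 0 0 0 0;0 9 0 0 0 0 0;0 9 0 0 0 0 0;0 9 0 0 0 0 0'; python3 - <<'E'
from workcell import bot
import numpy as np
from scipy.spatial.transform import Rotation as R
o=bot.get_obs();r=R.from_quat(o["tool_rot"]);print(r.as_matrix().round(3).T,o["joint_pos"].round(2))
d=np.array([.493,-.150,.21])-o["eef_pos"];print(r.inv().apply(d)*1000)
E
```

```text
clock: 2.33
eef_pos: [0.1381, 0.4806, 0.2099]
tool_rot: [-0.685, -0.175, 0.175, 0.685]
ft_force: [-0.3, -0.4, 0.2]
grip_width: 0.0855
[[ 0.877  0.48  -0.   ]
 [-0.     0.    -1.   ]
 [-0.48   0.877  0.   ]] [1.29 0.24 0.01 1.34 0.   2.36]
[ 8.86189662e+00 -1.03116143e-01 -7.23526184e+02]
```

```bash
python3 -m inch '0 0 0 0 0 -20 0;0 0 0 0 0 -40 0;0 0 0 0 0 -45 0;0 0 0 0 0 -45 0;0 0 0 0 0 -45 0;0 0 0 0 0 -45 0;0 0 0 0 0 -45 0;0 0 0 0 0 -45 0;0 0 0 0 0 -45 0;0 0 0 0 0 -45 0;0 0 0 0 0 -45 0;0 0 0 0 0 -45 0'; python3 -m inch '0 0 0 2 0 -45 0;0 0 0 2 0 -45 0;0 0 0 2 0 -45 0;0 0 0 2 0 -45 0;0 0 0 1 0 -20 0;0 0 0 0 0 -14 0; 0 0 0 0 0 0 0;0 0 0 0 0 0 0'; python3 - <<'E'
from workcell import bot
import numpy as np,cv2
from scipy.spatial.transform import Rotation as R
o=bot.get_obs();r=R.from_quat(o["tool_rot"]);print(o["clock"],o["eef_pos"],o["joint_pos"].round(2))
d=np.array([.493,-.150,.21])-o["eef_pos"];print(r.inv().apply(d)*1000)
im=bot.camera("wrist");cv2.imwrite("pics/w1.png",im["color"])
print(im["fx"],im["cx"],im["cy"],np.round(im["extrinsics"],3).tolist())
from h import *
print(proj(im,np.array([[.493,-.15,.1],[.493,-.15,0]])))
E
```

```text
clock: 3.82
eef_pos: [0.3849, 0.0322, 0.2101]
tool_rot: [0.685, 0.178, -0.177, -0.684]
ft_force: [1.5, 0.8, -0.2]
grip_width: 0.0857
clock: 4.82
eef_pos: [0.4959, -0.1479, 0.21]
tool_rot: [-0.684, -0.177, 0.177, 0.685]
ft_force: [0.0, -0.1, -0.5]
grip_width: 0.0853
4.825 [ 0.49593369 -0.14790958  0.20998944] [-0.29  0.28  0.05  1.35  0.    0.77]
[-3.57949355 -0.00992153 -0.40453968]
303.002272039218 321.8541381942137 209.25975309664767 [[0.875, 0.485, -0.0, -0.363], [-0.464, 0.838, -0.286, 0.393], [-0.138, 0.251, 0.958, -0.275], [0.0, 0.0, 0.0, 1.0]]
[[317.48865378 199.44005776]
 [318.62430185 179.11053595]]
```

View pics/w1.png

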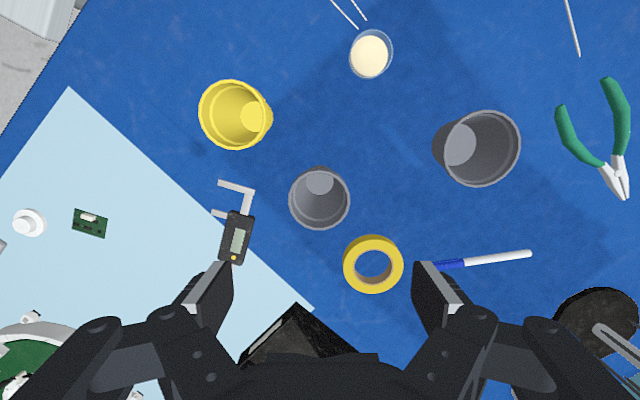

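The wrist view shows the grey slim cup with its rim near (320,200). The yellow cup is at (235,115), the wide cup at (480,148) and the tape roll at (372,265). I'll refine the fit from this view.

```bash
python3 - <<'E'
from workcell import bot
from h import *
from scipy.spatial.transform import Rotation as R
c="wrist";im=bot.camera(c);o=bot.get_obs();r=R.from_quat(o["tool_rot"])
for n,p in(("slim_cup",(320,198)),("wide_cup",(478,150))):
    ds=sum([bot.cut_out(k,c) for k in PROF],[])
    for d in ds:
        if d["region"][p[1]-4:p[1]+5,p[0]-4:p[0]+5].mean()>.5:
            x,f,a=fit(im,n,d["region"],plane(im,p,.06)[:2]);print(n,x.round(4),round(f,1),a,round(d["conf"],2),(r.inv().apply([*(x-o["eef_pos"][:2]),0])*1e3).round(1))
    v=cv2.findContours(sil(im,n,*x),0,1)[0];cv2.drawContours(im["color"],v,-1,(0,0,255),1)
cv2.imwrite("pics/w2.png",im["color"][60:300,200:560])
E
```

```text
slim_cup [ 0.4943 -0.1509] 41.4 3095.0 0.87 [-3.2 -0.  -1.9]
slim_cup [ 0.4943 -0.1512] 70.5 3040.0 0.48 [-3.3 -0.  -2.1]
wide_cup [ 0.6159 -0.0333] 69.8 5325.0 0.95 [160.2   0.   41.9]
```

View pics/w2.png

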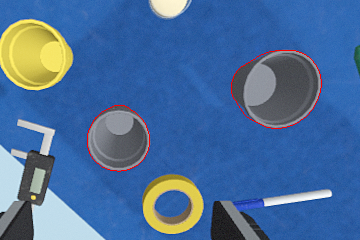

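The three views agree to about 4 mm. Slim is at (0.494,-0.150) and wide is at (0.616,-0.033). Now I'll descend and grip.

```bash
python3 -m inch '0 0 0 -3 10 -2 0;0 0 0 0 20 0 0;0 0 0 0 25 0 0;0 0 0 0 25 0 0;0 0 0 0 25 0 0;0 0 0 0 20 0 0;0 0 0 0 12 0 0;0 0 0 0 6 0 0;0 0 0 0 0 0 0;0 0 0 0 0 0 0'; python3 -m inch '0 0 0 0 0 0 0.2;0 0 0 0 0 0 0.4;0 0 0 0 0 0 0.6;0 0 0 0 0 0 0.6;0 0 0 0 0 0 0.6;0 0 0 0 0 0 0.6;0 0 0 0 0 0 0.6'
```

```text
clock: 6.48
eef_pos: [0.4956, -0.1519, 0.0677]
tool_rot: [0.685, 0.177, -0.176, -0.684]
ft_force: [-0.6, 0.2, -0.2]
grip_width: 0.0854
clock: 7.35
eef_pos: [0.4957, -0.1522, 0.0686]
tool_rot: [0.685, 0.177, -0.176, -0.684]
ft_force: [-1.8, 0.1, 7.7]
grip_width: 0.0558
```

```bash
python3 - <<'E'
from workcell import bot
import cv2
for c in("wrist","scene"):
    im=bot.camera(c)["color"];im=cv2.resize(im[80:200,240:360],None,fx=5,fy=5,interpolation=2) if c=="scene" else im
    cv2.imwrite(f"pics/g_{c}.png",im)
o=bot.get_obs();print(o["grip_width"],o["ft_force"],o["eef_pos"])
E
```

```text
0.05608549708159989 [-2.29717472  0.42626978  7.93215325] [ 0.49568693 -0.15223012  0.06855856]
```

View pics/g_wrist.png

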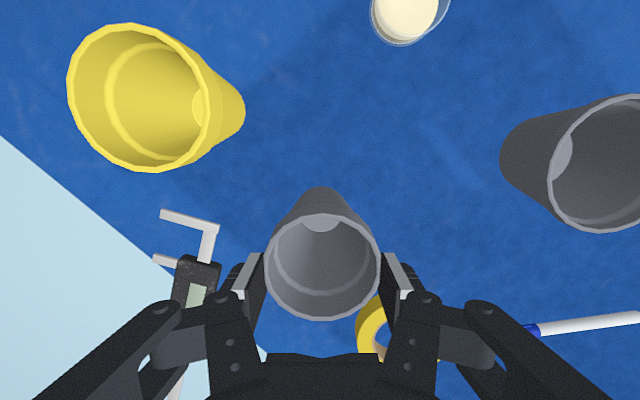

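View pics/g_scene.png

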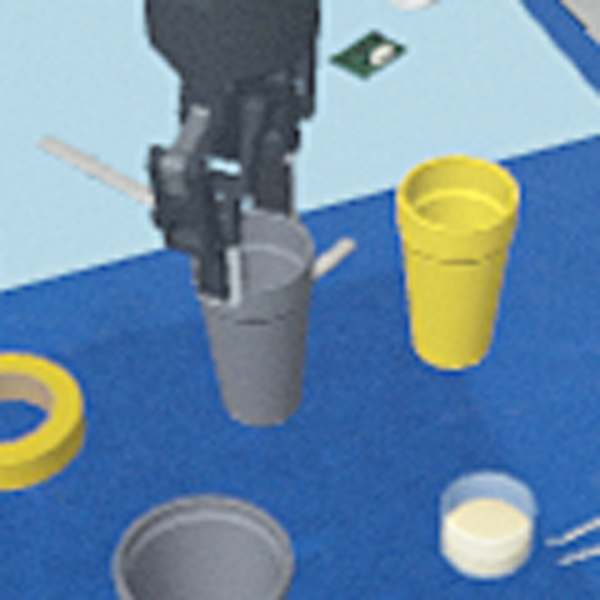

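```bash
python3 - <<'E'
from workcell import bot
from h import *
from scipy.spatial.transform import Rotation as R
for c,p in(("wrist",(322,262)),("scene",(292,142)),("top",(395,205))):
    im=bot.camera(c);o=bot.get_obs();r=R.from_quat(o["tool_rot"]);n="slim_cup"
    t=o["eef_pos"];T=lambda q:np.array([t+r.apply(q)])
    print(c,"rim centre px expected",proj(im,T([0,-.032,0])), "pad",proj(im,T([.0295,-.032,0])))
    for d in bot.cut_out(n,c):
        if d["region"][p[1]-4:p[1]+5,p[0]-4:p[0]+5].mean()>.5:
            x,f,a=fit(im,n,d["region"],plane(im,p,.06)[:2]);print(n,x.round(4),round(f,1),a,round(d["conf"],2),(r.inv().apply([*(x-t[:2]),0])*1e3).round(1))
            if c=="wrist":
                for z in(0,.005,.01):print(z,fit(im,n,d["region"],x,z)[:2])
                v=cv2.findContours(sil(im,n,*x),0,1)[0];cv2.drawContours(im["color"],v,-1,(0,0,255),1)
                for w in (.028,-.028):
                  for y in (-.011,.011):
                    q=proj(im,T([w,-.025,y]))[0];cv2.circle(im["color"],(int(q[0]),int(q[1])),2,(0,255,0),-1)
                cv2.imwrite("pics/w4.png",cv2.resize(im["color"][160:360,200:440],None,fx=3,fy=3))
E
```

```text
wrist rim centre px expected [[320.78770209 272.77966249]] pad [[381.07775243 272.75505811]]
slim_cup [ 0.4952 -0.1508] 120.7 11745.0 0.76 [ 0.2 -0.   1.5]
0 (array([ 0.49515308, -0.15077237]), np.float64(120.03319549560547))
0.005 (array([ 0.49403657, -0.14865237]), np.float64(707.3738403320312))
0.01 (array([ 0.49316554, -0.14738138]), np.float64(1613.411865234375))
scene rim centre px expected [[288.84183955 128.67245795]] pad [[283.78623001 136.3755605 ]]
slim_cup [ 0.4929 -0.1469] 147.0 692.0 0.73 [ 0.1 -0.   6.1]
top rim centre px expected [[396.74494629 203.5306217 ]] pad [[389.26765113 191.04342918]]
```

View pics/w4.png

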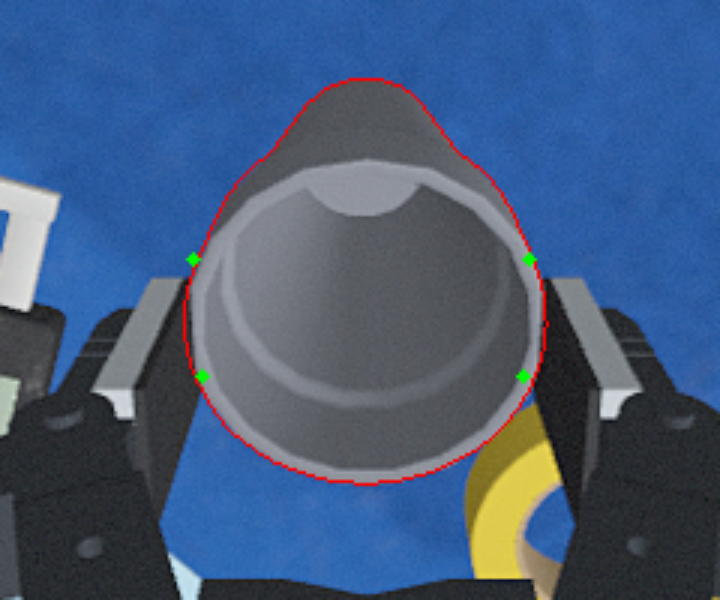

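The cup is centred in the jaws to within about 1.5 mm and still standing upright. Now I'll lift it.

```bash
python3 -m inch '0 0 0 0 -5 0 0.6;0 0 0 0 -12 0 0.6;0 0 0 0 -20 0 0.6;0 0 0 0 -25 0 0.6;0 0 0 0 -25 0 0.6;0 0 0 0 -15 0 0.6;0 0 0 0 -8 0 0.6;0 0 0 0 0 0 0.6;0 0 0 0 0 0 0.6'; python3 - <<'E'
from workcell import bot
from h import *
from scipy.spatial.transform import Rotation as R
c="wrist";im=bot.camera(c);o=bot.get_obs();r=R.from_quat(o["tool_rot"]);t=o["eef_pos"];cv2.imwrite("pics/lift.png",im["color"])
for k in ("slim_cup","wide_cup"):
  for d in bot.cut_out(k,c):
    e=np.array(d["extent"]);p=((e[:2]+e[2:])/2).astype(int);n=k;z0=(t[2]-.0686) if abs(p[0]-322)<60 else 0
    x,f,a=fit(im,n,d["region"],plane(im,p,z0+.06)[:2],z0);print(k,p,x.round(4),round(f,1),a,round(d["conf"],2),(r.inv().apply([*(x-t[:2]),0])*1e3).round(1))
print((r.inv().apply(np.array([.616,-.0325,t[2]])-t)*1e3).round(1))
E
```

```text
clock: 8.88
eef_pos: [0.4943, -0.1515, 0.176]
tool_rot: [-0.684, -0.176, 0.177, 0.685]
ft_force: [-0.0, -0.8, -1.3]
grip_width: 0.056
slim_cup [225 109] [ 0.3915 -0.1203] 67.6 5239.0 0.67 [-74.8   0.2  77. ]
wide_cup [496 150] [ 0.6157 -0.0334] 99.6 6893.0 0.74 [163.4  -0.2  44.5]
[164.1  -0.2  45.2]
```

View pics/lift.png

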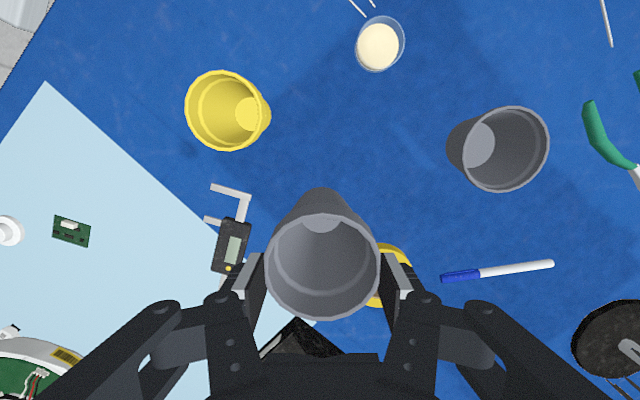

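The lift held and the cup is upright in the jaws. Now I'll carry it over the wide cup and check alignment.

```bash
python3 -m inch '0 0 0 10 0 3 0.6;0 0 0 20 0 5 0.6;0 0 0 28 0 8 0.6;0 0 0 30 0 8 0.6;0 0 0 30 0 8 0.6;0 0 0 25 0 6 0.6;0 0 0 14 0 4 0.6;0 0 0 7 0 2 0.6;0 0 0 0 0 0 0.6;0 0 0 0 0 0 0.6;0 0 0 0 0 0 0.6'; python3 - <<'E'
from workcell import bot
from h import *
from scipy.spatial.transform import Rotation as R
o=bot.get_obs();r=R.from_quat(o["tool_rot"]);t=o["eef_pos"]
for c in("wrist","scene","top"):
    im=bot.camera(c);p=t+r.apply([.0002,0,.0015]);z0=t[2]-.0686;col=im["color"].copy()
    for n,q,z,k in(("slim_cup",p,z0,(0,0,255)),("wide_cup",(.616,-.033),0,(0,255,0))):
        v=cv2.findContours(sil(im,n,q[0],q[1],z),0,1)[0];cv2.drawContours(col,v,-1,k,1)
    if c!="wrist":
        e=proj(im,np.array([[p[0],p[1],.08]]))[0].astype(int);col=cv2.resize(col[max(0,e[1]-70):e[1]+70,e[0]-80:e[0]+80],None,fx=4,fy=4,interpolation=2)
    cv2.imwrite(f"pics/a_{c}.png",col)
    for d in bot.cut_out("wide_cup",c)[:2]:print(c,np.round(d["extent"]),d["conf"],fit(im,"wide_cup",d["region"],[.616,-.033])[:2])
print(p,z0,(r.inv().apply(np.array([.616,-.0328,t[2]])-p)*1e3).round(1))
E
```

```text
clock: 10.4
eef_pos: [0.6167, -0.0345, 0.1772]
tool_rot: [0.685, 0.176, -0.176, -0.685]
ft_force: [-0.3, -0.2, -0.5]
grip_width: 0.0557
scene [265. 184. 301. 221.] 0.96 (array([ 0.61515167, -0.02838701]), np.float64(81.59121704101562))
[ 0.61619086 -0.03305579  0.17716825] 0.1085684291998262 [-0.  -0.   0.3]
```

View pics/a_wrist.png

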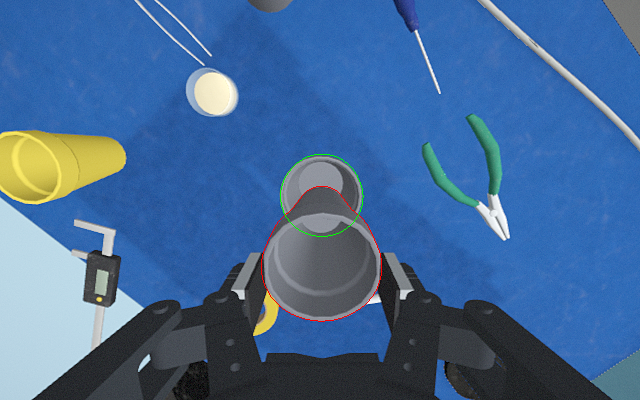

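View pics/a_scene.png

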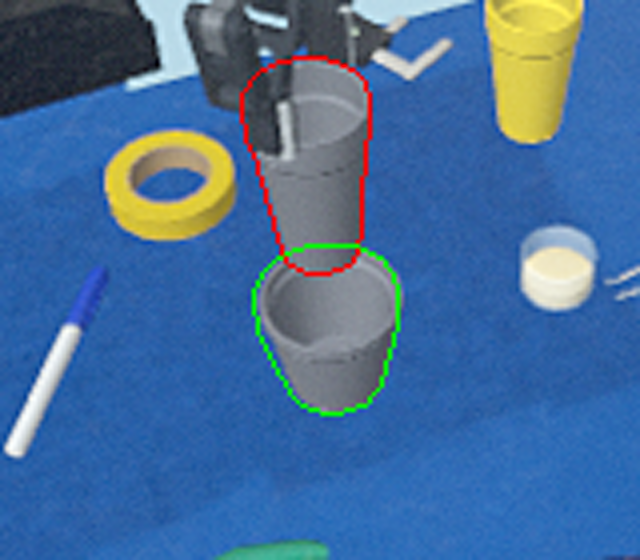

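View pics/a_top.png

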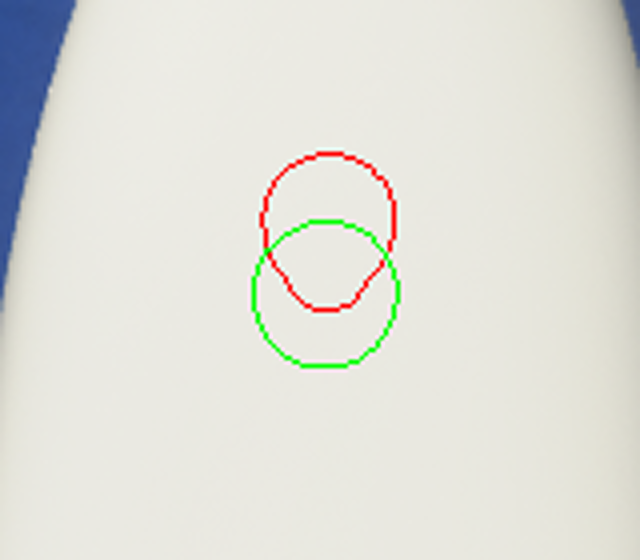

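Wrist and scene overlays both match the pictures: red is the slim cup, green is the wide cup, and they're concentric. The top camera is blocked by the arm. Now I'll lower it.

```bash
python3 -m inch '0 0 0 0 5 0 0.6;0 0 0 0 12 0 0.6;0 0 0 0 15 0 0.6;0 0 0 0 15 0 0.6;0 0 0 0 15 0 0.6;0 0 0 0 13 0 0.6;0 0 0 0 9 0 0.6;0 0 0 0 5 0 0.6;0 0 0 0 2 0 0.6;0 0 0 0 0 0 0.6;0 0 0 0 0 0 0.6'; python3 -m inch '0 0 0 0 2 0 0.6;0 0 0 0 2 0 0.6;0 0 0 0 2 0 0.6;0 0 0 0 2 0 0.6;0 0 0 0 0 0 0.6'; python3 -m inch '0 0 0 0 1 0 0.6;0 0 0 0 1 0 0.6;0 0 0 0 1 0 0.6;0 0 0 0 0 0 0.6;0 0 0 0 0 0 0.6'
```

```text
clock: 12.08
eef_pos: [0.6175, -0.0338, 0.0865]
tool_rot: [0.685, 0.177, -0.176, -0.685]
ft_force: [0.5, -0.1, -1.1]
grip_width: 0.0561
clock: 12.7
eef_pos: [0.6169, -0.0338, 0.0776]
tool_rot: [-0.685, -0.177, 0.177, 0.685]
ft_force: [-0.1, -0.2, -0.9]
grip_width: 0.056
clock: 13.32
eef_pos: [0.6171, -0.0338, 0.0749]
tool_rot: [-0.685, -0.177, 0.177, 0.685]
ft_force: [0.4, -1.1, -1.6]
grip_width: 0.0556
```

```bash
python3 -m inch '0 0 0 0 1 0 0.6;0 0 0 0 1 0 0.6;0 0 0 0 0 0 0.6;0 0 0 0 0 0 0.6'; python3 -m inch '0 0 0 0 1 0 0.6;0 0 0 0 0 0 0.6;0 0 0 0 0 0 0.6'
```

```text
clock: 13.82
eef_pos: [0.6171, -0.0338, 0.0729]
tool_rot: [-0.685, -0.177, 0.177, 0.685]
ft_force: [-0.2, 0.1, -0.8]
grip_width: 0.0559
clock: 14.2
eef_pos: [0.6173, -0.0339, 0.0726]
tool_rot: [0.685, 0.177, -0.177, -0.684]
ft_force: [-1.3, -1.0, 5.8]
grip_width: 0.056
```

It touched the floor with about 6 N at the expected height. I'll open gently, retreat straight up, then back off so the cameras can see.

```bash
python3 -m inch '0 0 0 0 0 0 0.4;0 0 0 0 0 0 0.3;0 0 0 0 0 0 0.2;0 0 0 0 0 0 0.1;0 0 0 0 0 0 0;0 0 0 0 0 0 0;0 0 0 0 0 0 0;0 0 0 0 0 0 0'; python3 -m inch '0 0 0 0 -5 0 0;0 0 0 0 -15 0 0;0 0 0 0 -25 0 0;0 0 0 0 -25 0 0;0 0 0 0 -25 0 0;0 0 0 0 -25 0 0;0 0 0 0 -10 0 0;0 0 0 0 0 0 0'; python3 -m inch '0 0 0 -15 0 -10 0;0 0 0 -30 0 -20 0;0 0 0 -40 0 -25 0;0 0 0 -40 0 -25 0;0 0 0 -40 0 -25 0;0 0 0 -15 0 -10 0;0 0 0 0 0 0 0;0 0 0 0 0 0 0'; python3 - <<'E'
from workcell import bot
from h import *
for c in("wrist","scene","top"):
    im=bot.camera(c);col=im["color"].copy()
    for n,z,k in(("slim_cup",.004,(0,0,255)),("wide_cup",0,(0,255,0))):
        for d in bot.cut_out(n,c):
            x,f,a=fit(im,n,d["region"],[.616,-.033],z);print(c,n,np.round(d["extent"]),round(d["conf"],2),x.round(4),round(f,1),a)
    if c!="wrist":
        e=proj(im,np.array([[.616,-.033,.05]]))[0].astype(int);col=cv2.resize(col[max(0,e[1]-70):e[1]+70,e[0]-80:e[0]+110],None,fx=4,fy=4,interpolation=2)
    cv2.imwrite(f"pics/f_{c}.png",col)
    for d in bot.cut_out("straight_cup",c):
        x,f,a=fit(im,"straight_cup",d["region"],[.475,.1187]);print(c,"straight",np.round(d["extent"]),x.round(4),round(f,1))
E
```

```text
clock: 15.2
eef_pos: [0.6172, -0.0338, 0.0719]
tool_rot: [-0.685, -0.177, 0.177, 0.685]
ft_force: [-0.0, -0.4, -0.1]
grip_width: 0.0854
clock: 16.2
eef_pos: [0.6177, -0.0338, 0.2031]
tool_rot: [0.685, 0.178, -0.176, -0.684]
ft_force: [0.4, -0.8, -0.0]
grip_width: 0.0853
clock: 17.2
eef_pos: [0.5156, -0.2208, 0.2015]
tool_rot: [-0.684, -0.177, 0.177, 0.685]
ft_force: [1.0, 0.5, -0.2]
grip_width: 0.0857
wrist slim_cup [479.  20. 588. 102.] 0.6 [ 0.6166 -0.0328] 516.0 6464.0
wrist slim_cup [206.   0. 284.  63.] 0.6 [ 0.6884 -0.5871] 4317.9 4419.0
wrist wide_cup [455.  22. 539. 116.] 0.78 [ 0.612  -0.0361] 4755.1 2394.0
scene slim_cup [264. 170. 294. 202.] 0.74 [ 0.612  -0.0358] 193.8 821.0
scene slim_cup [320. 114. 346. 154.] 0.57 [ 0.3928 -0.115 ] 25.7 788.0
scene wide_cup [264. 183. 301. 220.] 0.73 [ 0.6167 -0.0266] 595.1 538.0
scene straight [362. 180. 393. 229.] [0.4751 0.119 ] 22.3
top slim_cup [368. 239. 397. 271.] 0.76 [0.5414 0.0156] 1272.9 674.0
top slim_cup [323. 133. 351. 166.] 0.64 [ 0.6157 -0.0311] 26.7 657.0
top wide_cup [319. 146. 356. 168.] 0.63 [ 0.6125 -0.0322] 680.3 282.0
top straight [252. 201. 287. 227.] [0.4772 0.1182] 31.0
```

View pics/f_scene.png

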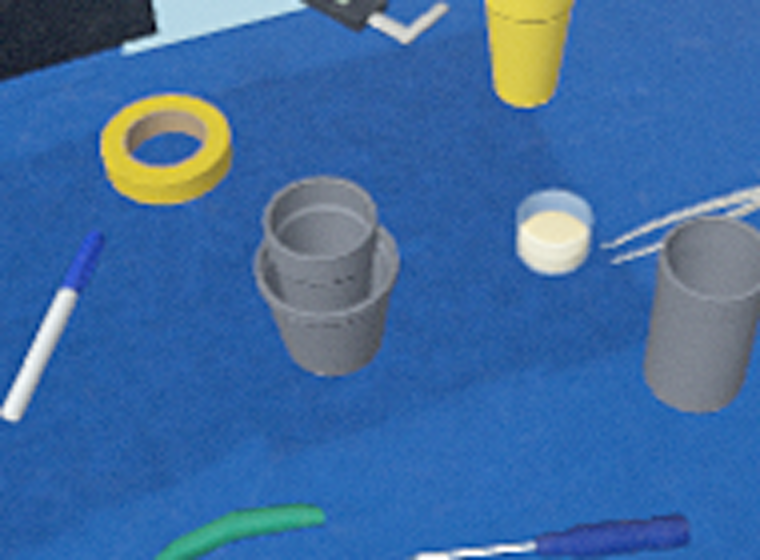

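View pics/f_top.png

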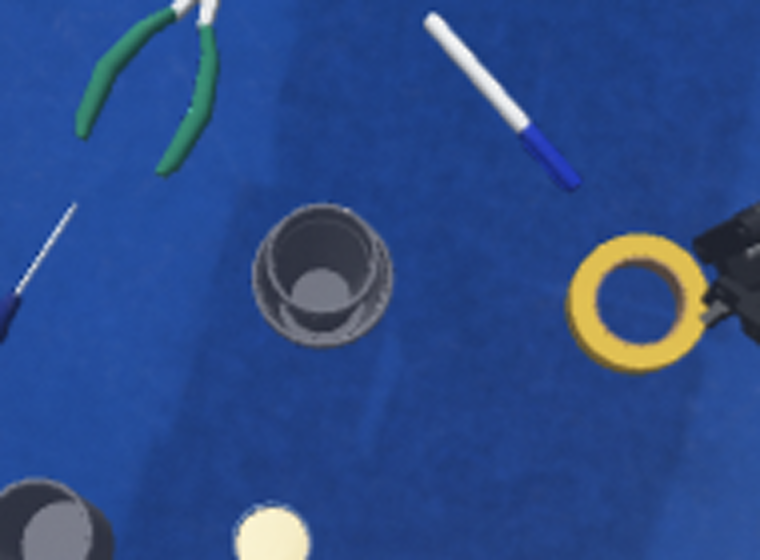

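View pics/f_wrist.png

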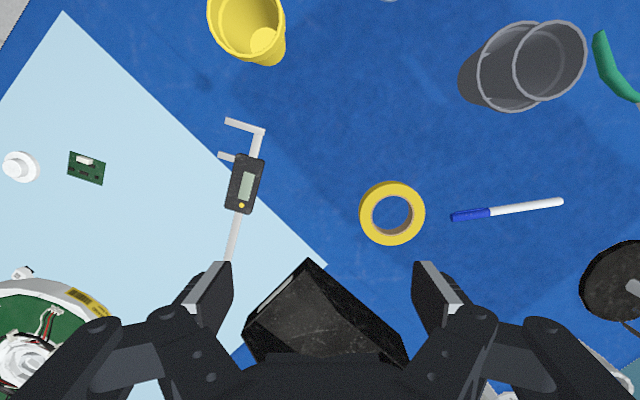

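The slim cup stands upright and fully nested, with its rim at scene crop (320,215) and concentric with the wide cup. The straight cup hasn't moved, and the gripper is clear.

```bash
python3 -c "
from workcell import bot
print(bot.get_obs()['ft_force']);print(bot.job_done())"
```

```text
[ 0.38308543 -0.58293922  0.4487497 ]
the job is handed in; nothing more can be done
None
```

The grey slim cup is now nested upright inside the wide cup, and I handed the job in with the clock a little past 17 s. I gripped it across the collar, carried it over, and lowered it until it touched the floor of the wide cup with about 6 N. Then I opened the gripper gently and moved clear.

**Last checks**
- **Slim cup:** the top view puts it at (0.616, -0.031). With its underside taken as 4 mm above the wide cup's, it fits the picture well, and it looks concentric and upright.
- **Wide cup:** it looks unmoved at about (0.616, -0.033).
- **Straight cup:** it is within about 2 mm of where it started.
- **Gripper:** it is clear, with the force reading near zero.

**What disagreed**
- **Grip width:** it read 56 mm on the 59 mm collar, although the grip looked centred and held firm.
- **Final fits:** those to the partly hidden nested cups in the scene and wrist views were poor, off by up to about 6 mm. For those I relied on the top-view fit of the slim cup and on the pictures.

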